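# Drive the stuck pivot pin out of a monitor-arm bracket

### The arm

A 7-joint arm with a two-finger parallel gripper is mounted at the origin on the work surface. World frame = base frame: x ahead of the robot, y to its left, z up, the work surface at z = 0. Lengths are in m, angles in rad, forces in N, time in s.
With the tool pointing down it reaches from about 0.4 to 0.85 m from the base axis. Payload 4.5 kg.
Tool frame: the origin (TCP) lies on the centre line of the jaws, within the pads' length; the fingertips stand ahead of it and the grasp point (between the pads) lies 3 mm ahead of it (r.finger_overhang is the z of the fingertips in the tool frame, in m); z points along the fingers, y is the direction in which the jaws open and shut (so a half turn about z gives the same grasp; the last joint's range is limited). The gripper opens to 88 mm and grips with 3 to 60 N. Pads are 18 mm wide; open, the fingers measure 123 mm over their backs; the gripper's body (75 mm by 187 mm) begins 45 mm behind the grasp point.
Start: joints at [0.034, 0.689, -0.195, 1.565, 0.157, 0.902, -0.215], TCP at [0.625, 0, 0.261] pointing down, gripper open.
Joint ranges: [-3.01, 3.01], [-0.46, 2.08], [-1.47, 1.51], [0.13, 2.56], [-1, 4.14], [0.04, 2.09], [-2.66, 2.66]. Speed limits (rad/s): [2.57, 2.57, 3.14, 3.14, 3.14, 3.14, 3.14].

### API

Orientations are given as a unit quaternion [x, y, z, w].
In Python, from plant import get_state, snapshot, camera_model, workorder, boxes_of, mark_of, r gives the robot as it stands.
- The arm moves only by the tool jog_arm, never from a script. Its argument "rows" is a list of rows, each a list of 2 entries, a list of its own where there are three numbers: the shift along the tool's x, y, z normalised to -1 to 1, where 1 is 75 cm, then the turn about the tool's z normalised to -1 to 1, where 1 is 2 rad. A call has 1 to 20 rows; each row is the pose to reach, as a shift and turn from the pose commanded when the call began, along the tool's axes at that moment; what a row does not reach only later rows make up. A row lasts 1/12 s, in which the tool goes at most 41.7 mm and 7.16 degrees, less where a joint would pass 70% of its speed; a pose out of reach is approached as far as the arm can. A call with a number of a shift or a turn outside -1 to 1 is refused whole. A call with a gripper value outside its range is refused whole. "gripper" is the finger opening in mm, from 0 to 88.1, set as the call begins (left out, the last holds). The fingers move at their own pace and stop on an object; "newtons" is the grip in N (left out, the last holds). Time passes only in rows, so rows that repeat a pose let the fingers close. It gives the time, the measured TCP pose, the force and the opening at its end, in the units of the state.
- get_state(): the state, without advancing time (a new reading comes with each control period).
- snapshot(name): name is "scene" or "side" or "wrist"; returns the picture (400x640x3 uint8, red, green, blue); there is no depth.
- camera_model(name): a dict with "mtx" (3x3 intrinsics, pixels), "k1" (the pictures are not rectified: a ray, as slopes to the right and down, at radius r is drawn at 1 + k1 r^2 times it, then the intrinsics apply), "extrinsics" (4x4, takes a point from camera to world coordinates); the wrist camera has in their place "T_tool_cam" (4x4, takes a point from camera to tool coordinates, whose origin is the TCP and whose axes are the flange's). Camera axes: x right, y up, looking along -z (the intrinsics and any distortion apply to the point x, -y, -z); pixel columns grow to the right and rows downward; lengths in m; the calibration is good to about 2 mm. A picture is of the moment at which its call begins: read the wrist's pose just before it. camera_model takes no time and is no camera call.
- workorder.finish_job(): hands the job in, once; it reports no verdict.
Trained networks look in the newest picture that a camera, given by its name, has taken for a name from the list of things; names that differ only in an ending like _2 or _b are one class to them, and where a whole thing is asked for, a point or a joint stands for the part that bears it (a point fixed in the world has none). Each returns a list of dicts, best first, with "p" (0 to 1); they miss things now and then, are a little off and sometimes report something else, mostly with a low value. They report only what shows in the picture. A call takes as long as a camera call.
- boxes_of(thing, camera): "rect" ([left, top, right, bottom] in pixels, round what is visible of it).
- mark_of(thing, camera): "pixel" ([row, column] in pixels: a listed point, or the origin of a listed thing).
The state is a dict: "clock": time; "q": joint angles; "qd": joint speeds; "joint_torque": joint torques, N m; "tool_pos": TCP position; "eef_rot": TCP orientation; "contact_force": force on the tool from outside, world axes, zero at the start; "moment": the same for the moment, N m; "opening": opening from 0.0 (shut) to 1.0 (fully open).
Only numpy, scipy, OpenCV 4.12 (cv2) and the standard library are available. Lean on these libraries where they do the work, as an engineer would, in place of code of your own. Each camera call takes 0.05 s, during which the arm holds its last target.

### The job

Take the thin drift punch from the wooden tool block and use it to push the stuck pivot pin down out of its bush, from above, until the pin's head rests on the pad under the bracket. Feel for the bore and press gently, staying well below 30 N on the bracket, bush and pin, and stop when the head lands. Then put the punch back upright in its socket in the block and let go, leaving everything else where it is.

Things in the scene. Friction and masses are not known exactly. Their poses are not given: they have to be found in the camera images.
- stand: Fixed steel bench stand, base plate 100 x 150 mm, with an aluminium bracket 60 mm wide (x) and 132 mm long (y), top 72 mm high, between two cheeks; open at front and back. In the bracket's slot, which runs along y, sits a brass bush: flange 34 mm across, 4 mm thick, on the bracket, and an upright 11 mm bore. It stands at most 30 N from the punch. Origin under the base's centre, z up.
- slot_centre (a point): Middle of the slot, at the flange top's height (76 mm over the table); y along the slot, z up. The bush is clamped anywhere along the slot: its bore's centre lies at x = 0 and up to 6 mm to either side of this point in y. That offset is not measured: see it or feel it. A probe on the flange stops at 76 mm, one in the bore passes on to the pin, 4 to 14 mm lower. The bush does not move.
- drive_pin (a joint): Bright steel pin, 10 mm thick, in the bush's bore, 18 mm wide head below. Value in m: how far it is pushed down; 0 to 0.002 at the start, with its flat top 4 to 14 mm below the flange's top. It moves only under about 7 N (0.6 N more per 10 mm/s) and stays put. At 0.018 the head lands on the pad, a hard stop: its top is then 22 to 30 mm below the flange's top (not measured), out of the 20 mm deep bush.
- punch_grip (a point): Thin drift punch, steel, loose, about 140 g, upright in a socket, collar on the block. Point: middle of its square dark handle, 18 x 18 mm, 46 mm high, faces along its x and y; z up along the punch. Round collar, 28 mm across, from 23 to 29 mm below the point. Top end, 14 mm wide, 27 mm above it. It and the thick punch swap sockets at random.
- punch_tip (a point): Centre of the punch's flat tip, 74 mm below the handle's middle: the lower end of its round shank, 7 mm thick and 45 mm long below the collar.
- thick_punch_grip (a point): Handle's middle of the other punch, alike but stouter: square handle 28 x 28 mm, collar 38 mm across, shank 13 mm thick, too thick for the bore. Leave it in its socket.
- socket_a (a point): Mouth (centre, on top, 55 mm above the table) of a through socket, 16 mm wide, in the fixed wooden tool block, 60 mm (x) by 150 mm (y) by 55 mm high; 45 mm from the block's centre on its -y side. Axes are the block's, z up.
- socket_b (a point): Mouth of the other socket, 90 mm from socket_a on the block's +y side, otherwise the same.
- hard_drive: Bare disk drive 102 x 147 x 26 mm lying on the mat, origin under its centre. Bystander.
- screw_dish: Steel dish 90 mm across and 20 mm high, origin under its centre. Bystander.
- oil_bottle: Small white bottle 34 mm across and 55 mm high, origin under its centre. Bystander.

How it is judged:
By the outcome, as a careful person would: the job done as asked, in the order asked, and still so for the second after the job is handed in, with the robot touching nothing.
It also fails if it takes over 67 s, if anything falls off the work surface, if the arm or the gripper's body presses on something with over 40 N, if the wrist force passes 120 N, or if a joint passes its speed limit or range.

## Working session

There is one attempt and no reset: what is moved stays moved. The work goes in short steps, Python scripts to look and compute and a tool call to move; the robot and the scene stay as the last step left them, time stands still between calls to the robot, and variables do not carry over. Pictures are saved under pics/ and viewed, and the job is handed in when it is done.

Besides the shell and the picture viewer there is one more tool, called after "Emit:" in YAML: its name, and indented under it one key for each argument. jog_arm: Moves the arm, as the interface text tells. Scaled input: -1 to 1 covers 75 cm each way for a shift and 2 rad each way for a turn. Its arguments: {"type":"object","properties":{"rows":{"type":"array"},"gripper":{"type":"number"},"newtons":{"type":"number"}},"required":["rows"]}

```bash
ls; mkdir -p pics; python3 - <<'E'
from plant import *
import cv2
print(get_state())
for n in ("scene","side","wrist"):
    im=snapshot(n); cv2.imwrite(f"pics/{n}0.png",im[...,::-1])
    m=camera_model(n); print(n,m)
    for t in ["stand","slot_centre","punch_grip","thick_punch_grip","socket_a","socket_b"]:
        try: print(t,[(x['p'],x['pixel']) for x in mark_of(t,n)][:3])
        except Exception as e: print(t,e)
print(r.finger_overhang, get_state()['clock'])
E
```

```text
pics
{'clock': 0.0, 'q': array([ 0.03379264,  0.68998246, -0.19455639,  1.56633998,  0.15732718,
        0.90246033, -0.21509349]), 'qd': array([-4.06078056e-04, -6.39841725e-05, -6.65336799e-04, -6.11416071e-04,
       -1.14562746e-03, -1.02631422e-03, -2.19596812e-04]), 'joint_torque': array([ 3.38560185e-04, -5.27571630e+01, -1.26686912e+00, -1.53434461e+01,
       -5.26333472e-02,  6.56995355e-03,  1.65937727e-04]), 'tool_pos': array([ 6.24420244e-01, -2.34179199e-05,  2.59913085e-01]), 'eef_rot': array([ 7.07054394e-01,  7.07158596e-01, -6.74647171e-04, -5.90345148e-04]), 'contact_force': array([ 0.69864191,  0.30744855, -0.29473812]), 'moment': array([ 0.02310674, -0.0021761 , -0.04502614]), 'opening': 1.0030853729814757}
scene {'mtx': array([[416.20408296,   0.        , 317.8260333 ],
       [  0.        , 416.20408296, 196.32561158],
       [  0.        ,   0.        ,   1.        ]]), 'k1': 0.006286311736522758, 'extrinsics': array([[ 0.7663153 , -0.50845726,  0.39272392,  0.97763927],
       [ 0.64234395,  0.61821044, -0.45300121, -0.46350162],
       [-0.01245428,  0.59940
[... 1151 characters left out ...]
4.91174632],
       [  0.        , 349.88926014, 197.1323967 ],
       [  0.        ,   0.        ,   1.        ]]), 'k1': -0.004045239909049578, 'T_tool_cam': array([[ 9.87242348e-05,  9.67031820e-01,  2.54655551e-01,
         6.58139969e-02],
       [ 9.99999708e-01, -2.88600282e-04,  7.08256502e-04,
        -1.39857431e-03],
       [ 7.58400237e-04,  2.54655407e-01, -9.67031565e-01,
        -1.23282968e-01],
       [ 0.00000000e+00,  0.00000000e+00,  0.00000000e+00,
         1.00000000e+00]])}
stand [(0.94, [26.7, 249.0])]
slot_centre [(0.6, [9.4, 232.3])]
punch_grip [(0.96, [321.5, 247.0])]
thick_punch_grip []
socket_a [(0.67, [373.3, 282.3])]
socket_b [(0.67, [373.3, 282.3])]
0.022 1.05
```

View pics/scene0.png

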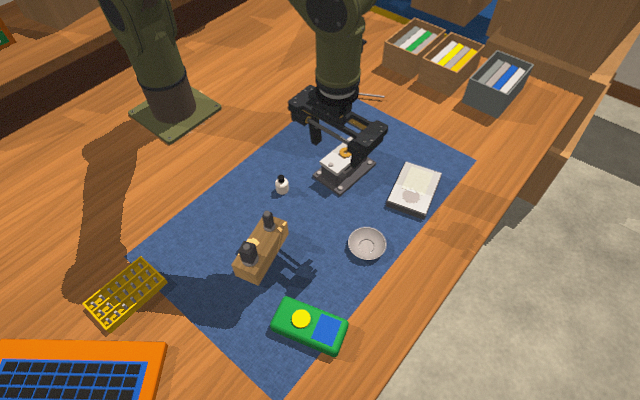

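View pics/side0.png

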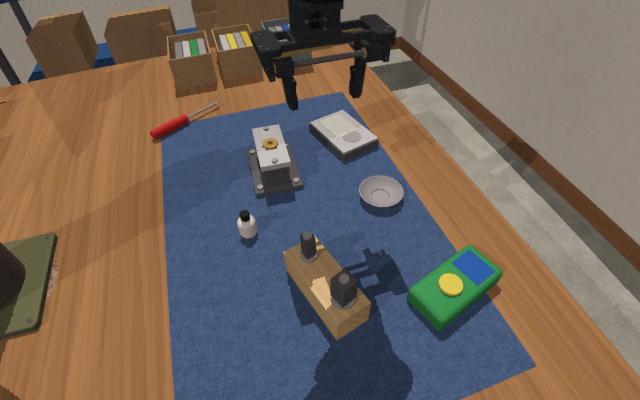

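View pics/wrist0.png

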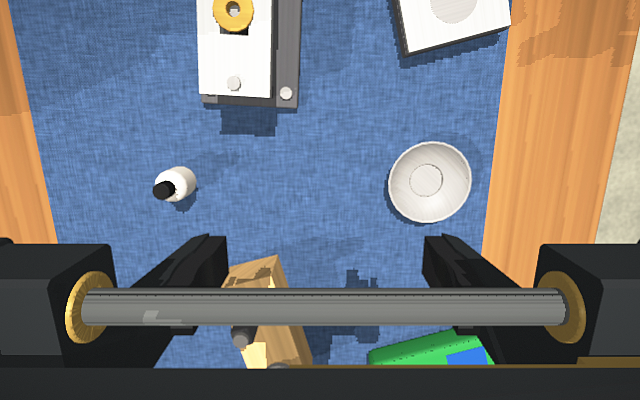

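The thin punch is in the farther socket (side view: row 241, col 308). The thick one is nearer (290, 349). The stand is at about (150, 270), with its brass bush visible.

```bash
cat > h.py <<'E'
from plant import *
import numpy as np, cv2
from scipy.spatial.transform import Rotation as R
def campose(n,st=None):
    m=camera_model(n)
    if n=="wrist":
        T=np.eye(4);T[:3,:3]=R.from_quat(st['eef_rot']).as_matrix();T[:3,3]=st['tool_pos']
        return m,T@m['T_tool_cam']
    return m,m['extrinsics']
def ray(n,rc,st=None):
    m,E=campose(n,st)
    K=m['mtx'];x=(rc[1]-K[0,2])/K[0,0];y=(rc[0]-K[1,2])/K[1,1]
    a,b=x,y
    for _ in range(10):
        s=1+m['k1']*(a*a+b*b);a,b=x/s,y/s
    d=E[:3,:3]@np.array([a,-b,-1.]);return E[:3,3],d/np.linalg.norm(d)
def onz(n,rc,z,st=None):
    o,d=ray(n,rc,st);return o+d*(z-o[2])/d[2]
def proj(n,P,st=None):
    m,E=campose(n,st);p=E[:3,:3].T@(np.asarray(P)-E[:3,3])
    a,b=p[0]/-p[2],-p[1]/-p[2];s=1+m['k1']*(a*a+b*b);K=m['mtx']
    return np.array([K[1,1]*b*s+K[1,2],K[0,0]*a*s+K[0,2]])
def tri(obs):
    A=np.zeros((3,3));b=np.zeros(3)
    for o,d in obs:
        M=np.eye(3)-np.outer(d,d);A+=M;b+=M@o
    return np.linalg.solve(A,b)
E
python3 - <<'E'
from h import *
st=get_state()
print("grip tri",tri([ray("scene",(220.7,268)),ray("side",(241.1,307.9)),ray("wrist",(321.5,247),st)]))
for n,p in (("scene",(220.7,268)),("side",(241.1,307.9)),("wrist",(321.5,247))): print(n,onz(n,p,.084,st))
print("thick",onz("scene",(250.5,245.1),.084),onz("side",(290.6,349.1),.084))
for n,p in (("scene",(223.9,266.1)),("scene",(258.8,252)),("side",(257.4,306.5)),("side",(301.3,342.8)),("wrist",(373.3,282.3))): print("sock",n,onz(n,p,.055,st))
for n,p in (("scene",(150.9,347.6)),("side",(139.5,270.3)),("wrist",(9.4,232.3))): print("slot",n,onz(n,p,.076,st))
E
```

```text
grip tri [ 0.54878333 -0.13994035  0.0841229 ]
scene [ 0.55098456 -0.14454183  0.084     ]
side [ 0.54974052 -0.13520725  0.084     ]
wrist [ 0.54714721 -0.1391199   0.084     ]
thick [ 0.56640925 -0.23096937  0.084     ] [ 0.57887614 -0.23672092  0.084     ]
sock scene [ 0.5379734  -0.14195305  0.055     ]
sock scene [ 0.5778694  -0.22718588  0.055     ]
sock side [ 0.54320444 -0.14417156  0.055     ]
sock side [ 0.57080318 -0.23510457  0.055     ]
sock wrist [ 0.57559624 -0.22531499  0.055     ]
slot scene [0.55498082 0.14504046 0.076     ]
slot side [0.5538237  0.14973247 0.076     ]
slot wrist [0.54942021 0.13978075 0.076     ]
```

Emit:
jog_arm:
  rows:
    - [[-0.05,-0.025,0],-0.04]
    - [[-0.1,-0.05,0],-0.08]
    - [[-0.15,-0.08,0],-0.12]
    - [[-0.187,-0.1,0],-0.157]
    - [[-0.187,-0.1,0],-0.157]
    - [[-0.187,-0.1,0],-0.157]
    - [[-0.187,-0.1,0],-0.157]
    - [[-0.187,-0.1,0],-0.157]
  gripper: 60

```text
clock: 1.72
tool_pos: [0.551, -0.1382, 0.2609]
eef_rot: [0.587, 0.81, 0.001, 0.0]
contact_force: [0.4, 1.7, -0.3]
opening: 0.681
```

```bash
python3 - <<'E'
from h import *
st=get_state();print(st['tool_pos'],st['eef_rot'],st['qd'].round(3))
im=snapshot("wrist");cv2.imwrite("pics/w1.png",im[...,::-1])
c=im[100:330,180:460];cv2.imwrite("pics/w1z.png",cv2.resize(c,(780,641))[:600,:,::-1])
for t,z in (("punch_grip",.084),("punch_tip",.01),("thick_punch_grip",.084),("socket_a",.055)):
  for x in mark_of(t,"wrist"): print(t,x['p'],x['pixel'],onz("wrist",x['pixel'],z,st))
E
```

```text
[ 0.55102775 -0.13822833  0.26092687] [5.86910835e-01 8.09651072e-01 8.91405345e-04 1.37657262e-04] [-0.012  0.     0.001  0.001  0.003  0.002  0.003]
punch_grip 0.65 [184.0, 321.2] [ 0.54716837 -0.14021969  0.084     ]
socket_a 0.95 [262.6, 316.8] [ 0.57003858 -0.22615368  0.055     ]
socket_a 0.75 [176.1, 316.8] [ 0.54251436 -0.14038332  0.055     ]
```

View pics/w1z.png

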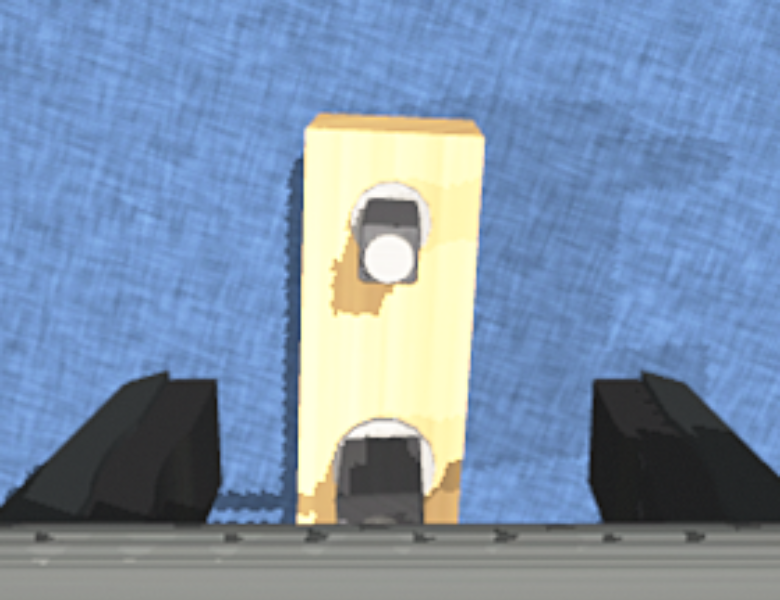

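The view shows the thin punch with its white top at about (193, 319) and its collar round column 320. The jaws are nearly aligned with the block.

```bash
python3 - <<'E'
from h import *
st=get_state()
p=onz("wrist",(193,319.3),.111,st);print(p)
im=snapshot("wrist")
# block edges in rows 
g=cv2.cvtColor(im,cv2.COLOR_RGB2HSV)
L=[];Rr=[]
for row in range(155,270,5):
    m=np.where((im[row,:,0].astype(int)>im[row,:,2]+20))[0];m=m[(m>270)&(m<370)]
    L.append(onz("wrist",(row,m.min()-.5),.055,st)[:2]);Rr.append(onz("wrist",(row,m.max()+.5),.055,st)[:2])
for e in (L,Rr):
    e=np.array(e);v=cv2.fitLine(e.astype(np.float32),cv2.DIST_HUBER,0,.01,.01).ravel();print(v, np.degrees(np.arctan2(-v[0],v[1])))
Rm=R.from_quat(st['eef_rot']).as_matrix();print(Rm.round(3))
for q in (p,):
    print("tool shift",Rm.T@(q-st['tool_pos']))
    print("px of grip there",proj("wrist",[*p[:2],.084],st))
E
```

```text
[ 0.54561253 -0.14295374  0.111     ]
[ 0.26625386 -0.96390295  0.5267526  -0.18623602] -164.55852
[ 0.26366326 -0.9646148   0.5837717  -0.164148  ] -164.71246
[[-0.311  0.951  0.   ]
 [ 0.951  0.311  0.   ]
 [ 0.     0.    -1.   ]]
tool shift [-0.00216932 -0.00581358  0.14969778]
px of grip there [185.53899766 319.78078671]
```

Emit:
jog_arm:
  rows:
    - [[-0.003,-0.008,0.04],0.0235]
    - [[-0.003,-0.008,0.09],0.0235]
    - [[-0.003,-0.008,0.14],0.0235]
    - [[-0.003,-0.008,0.18],0.0235]
    - [[-0.003,-0.008,0.21],0.0235]
    - [[-0.003,-0.008,0.229],0.0235]
    - [[-0.003,-0.008,0.229],0.0235]
    - [[-0.003,-0.008,0.229],0.0235]
    - [[-0.003,-0.008,0.229],0.0235]

```text
clock: 2.77
tool_pos: [0.5458, -0.1442, 0.0899]
eef_rot: [0.607, 0.795, 0.0, 0.001]
contact_force: [0.1, 0.1, 0.8]
opening: 0.676
```

Emit:
jog_arm:
  rows:
    - [[0,0,0],0]
    - [[0,0,0],0]
    - [[0,0,0],0]
    - [[0,0,0],0]
    - [[0,0,0],0]
    - [[0,0,0],0]
    - [[0,0,0],0]
    - [[0,0,0],0]
  gripper: 10
  newtons: 35

```text
clock: 3.43
tool_pos: [0.5454, -0.1442, 0.0892]
eef_rot: [0.607, 0.795, 0.0, 0.0]
contact_force: [1.1, 0.0, 1.7]
opening: 0.199
```

Emit:
jog_arm:
  rows:
    - [[0,0,-0.02],0]
    - [[0,0,-0.06],0]
    - [[0,0,-0.11],0]
    - [[0,0,-0.15],0]
    - [[0,0,-0.16],0]
    - [[0.02,0.006,-0.16],0]
    - [[0.06,0.019,-0.16],0.02]
    - [[0.1,0.032,-0.16],0.06]
    - [[0.15,0.047,-0.16],0.1]
    - [[0.2,0.063,-0.16],0.134]
    - [[0.25,0.078,-0.16],0.134]
    - [[0.279,0.0874,-0.16],0.134]
    - [[0.279,0.0874,-0.16],0.134]
    - [[0.279,0.0874,-0.16],0.134]
    - [[0.279,0.0874,-0.16],0.134]
    - [[0.279,0.0874,-0.16],0.134]

```text
clock: 4.77
tool_pos: [0.5526, 0.0727, 0.2084]
eef_rot: [0.708, 0.706, -0.001, 0.0]
contact_force: [-0.3, 0.7, -1.0]
opening: 0.203
```

```bash
python3 - <<'E'
from h import *
st=get_state();print(st)
im=snapshot("wrist");cv2.imwrite("pics/w2.png",im[...,::-1])
for t,z in (("slot_centre",.076),("stand",0),("punch_tip",.13),("punch_grip",.2)):
  for x in mark_of(t,"wrist"): print(t,x['p'],x['pixel'],onz("wrist",x['pixel'],z,st))
im=snapshot("side");cv2.imwrite("pics/s2.png",im[...,::-1])
E
```

```text
{'clock': 4.7667, 'q': array([-0.12426706,  0.67099722, -0.14995769,  1.82573139,  0.15477939,
        0.65792419, -0.36875196]), 'qd': array([ 0.0106699 , -0.0030667 , -0.00360502, -0.00405155, -0.00363935,
        0.00081077,  0.00015238]), 'joint_torque': array([-8.64071455e-01, -4.92538333e+01, -9.94851887e-01, -1.22903949e+01,
       -6.82370178e-02, -2.10290670e-02,  2.12904379e-03]), 'tool_pos': array([0.5526343 , 0.07268665, 0.20837126]), 'eef_rot': array([ 7.08411580e-01,  7.05798687e-01, -1.10772615e-03,  1.40604793e-04]), 'contact_force': array([-0.31828555,  0.6579812 , -0.96513633]), 'moment': array([-0.04341107,  0.021478  , -0.00878179]), 'opening': 0.2030519500349045}
slot_centre 0.83 [98.7, 322.5] [0.54942082 0.14257422 0.076     ]
stand 0.65 [100.0, 321.5] [0.54783938 0.14258099 0.        ]
punch_tip 0.95 [212.2, 322.5] [0.54953828 0.07587324 0.13      ]
punch_grip 0.94 [270.0, 325.3] [0.5512899  0.07279027 0.2       ]
```

View pics/w2.png

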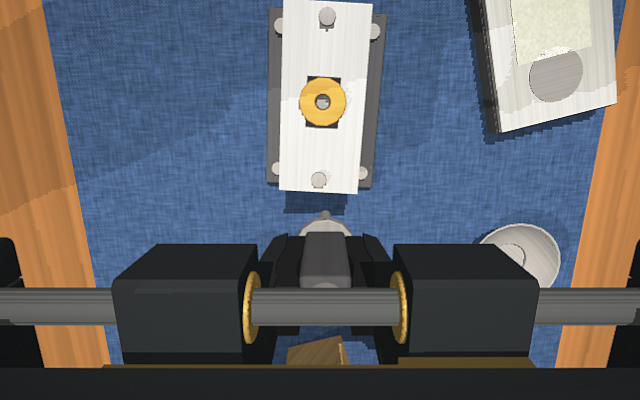

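View pics/s2.png

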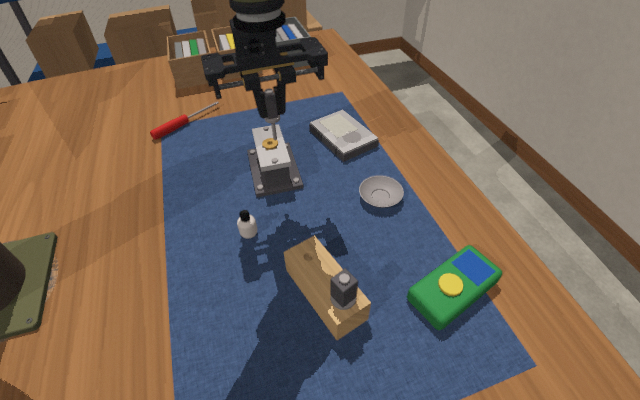

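The wrist view shows the bush at about (102, 322) with its bore visible. The punch is held, with its tip at about (212, 323).

```bash
python3 - <<'E'
from h import *
st=get_state();im=cv2.imread("pics/w2.png")
cv2.imwrite("pics/w2z.png",cv2.resize(im[60:260,270:380],(440,800))[:600]) 
h=cv2.cvtColor(im,cv2.COLOR_BGR2HSV)
m=cv2.inRange(h,(15,120,100),(32,255,255));m[:,:280]=0;m[:,370:]=0;m[140:]=0
c=max(cv2.findContours(m,cv2.RETR_EXTERNAL,cv2.CHAIN_APPROX_NONE)[0],key=cv2.contourArea)
e=cv2.fitEllipse(cv2.convexHull(c));print(e)
b=onz("wrist",(e[0][1],e[0][0]),.076,st);print("flange centre",b)
# bracket edges
w=cv2.inRange(h,(0,0,190),(180,45,255))
L=[];Rr=[]
for row in list(range(25,170,6)):
    k=np.where(w[row])[0];k=k[(k>265)&(k<385)]
    L.append(onz("wrist",(row,k.min()-.5),.072,st)[:2]);Rr.append(onz("wrist",(row,k.max()+.5),.072,st)[:2])
for q in (L,Rr):
    v=cv2.fitLine(np.array(q,np.float32),cv2.DIST_HUBER,0,.01,.01).ravel();print(v,np.degrees(np.arctan(-v[0]/v[1])))
print("tip px exp",proj("wrist",st['tool_pos']+np.array([0,0,-.0792]),st))
Rm=R.from_quat(st['eef_rot']).as_matrix()
print("tip from mark",onz("wrist",(212.2,322.5),st['tool_pos'][2]-.0792,st)-st['tool_pos'])
print("delta tool",Rm.T@(b-st['tool_pos']))
# side cam check
s=cv2.imread("pics/s2.png");hs=cv2.cvtColor(s,cv2.COLOR_BGR2HSV);m=cv2.inRange(hs,(12,110,90),(32,255,255));m[:130]=0;m[155:]=0;m[:,:255]=0;m[:,285:]=0
ys,xs=np.where(m);print("side",onz("side",((ys.min()+ys.max())/2,(xs.min()+xs.max())/2),.075))
E
```

```text
((322.27520751953125, 101.17906951904297), (46.32304763793945, 49.02604675292969), 4.415178298950195)
flange centre [0.549775   0.14260863 0.076     ]
[0.05806607 0.9983128  0.5201515  0.15246749] -3.3288128
[0.05484886 0.9984947  0.5797962  0.14137346] -3.144186
tip px exp [216.99520709 327.44795252]
tip from mark [-0.00299445  0.00305271 -0.0792    ]
delta tool [ 0.06843585 -0.00345747  0.13297294]
side [0.55076049 0.1395927  0.075     ]
```

View pics/w2z.png

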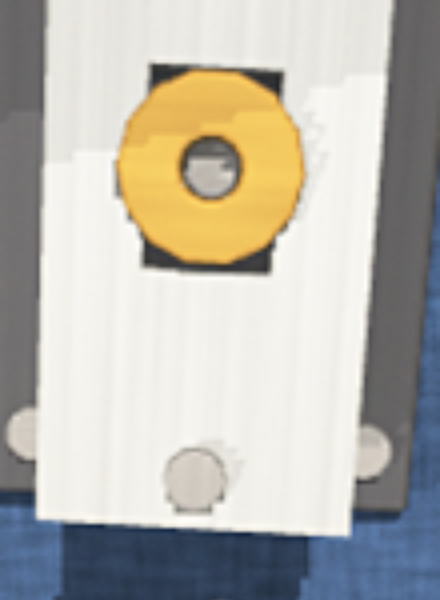

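```bash
python3 - <<'E'
import cv2
im=cv2.imread("pics/w2.png")
cv2.imwrite("pics/w2t.png",cv2.resize(im[195:265,280:370],(771,600),interpolation=cv2.INTER_NEAREST))
E
```

```text
(no output)
```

View pics/w2t.png

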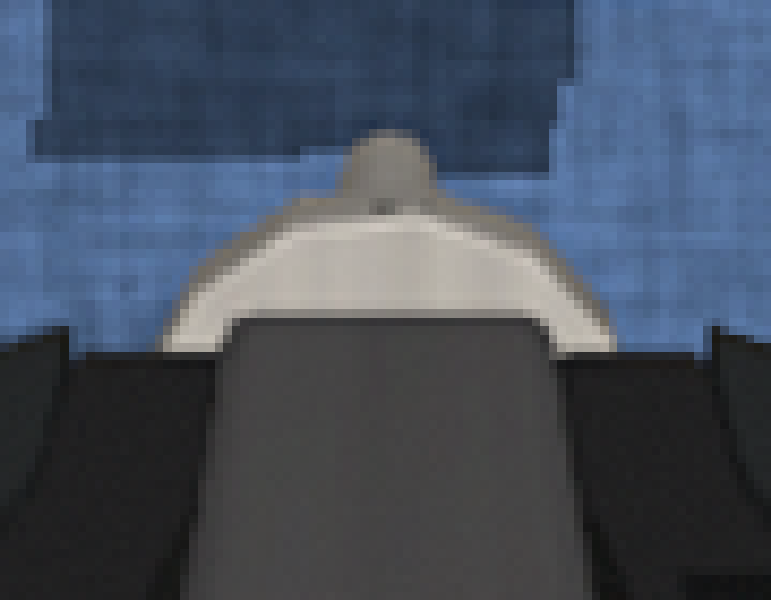

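Emit:
jog_arm:
  rows:
    - [[0.03,-0.001,0.0],0]
    - [[0.07,-0.002,0.0],0]
    - [[0.0904,-0.0029,0.01],0]
    - [[0.0904,-0.0029,0.03],0]
    - [[0.0904,-0.0029,0.05],0]
    - [[0.0904,-0.0029,0.0587],0]
    - [[0.0904,-0.0029,0.0587],0]
    - [[0.0904,-0.0029,0.0587],0]
    - [[0.0904,-0.0029,0.0587],0]

```text
clock: 5.82
tool_pos: [0.5515, 0.1425, 0.1657]
eef_rot: [0.708, 0.706, 0.001, 0.0]
contact_force: [0.8, -0.2, -1.2]
opening: 0.199
```

```bash
python3 - <<'E'
from h import *
st=get_state();print(st['tool_pos'],st['contact_force'])
im=snapshot("wrist")[...,::-1];cv2.imwrite("pics/w3.png",im)
a=cv2.resize(im[170:270,260:390],(780,600),interpolation=cv2.INTER_NEAREST);cv2.imwrite("pics/w3z.png",a)
s=snapshot("side")[...,::-1];b=cv2.resize(s[90:170,230:310],(500,500),interpolation=cv2.INTER_CUBIC);
c=snapshot("scene")[...,::-1];cc=cv2.resize(c[120:190,310:380],(500,500),interpolation=cv2.INTER_CUBIC)
cv2.imwrite("pics/s3.png",cv2.resize(np.hstack([b,cc]),(800,400)))
E
```

```text
[0.55150811 0.14248164 0.16566656] [ 0.84648665 -0.18717243 -1.22203816]
```

View pics/w3z.png

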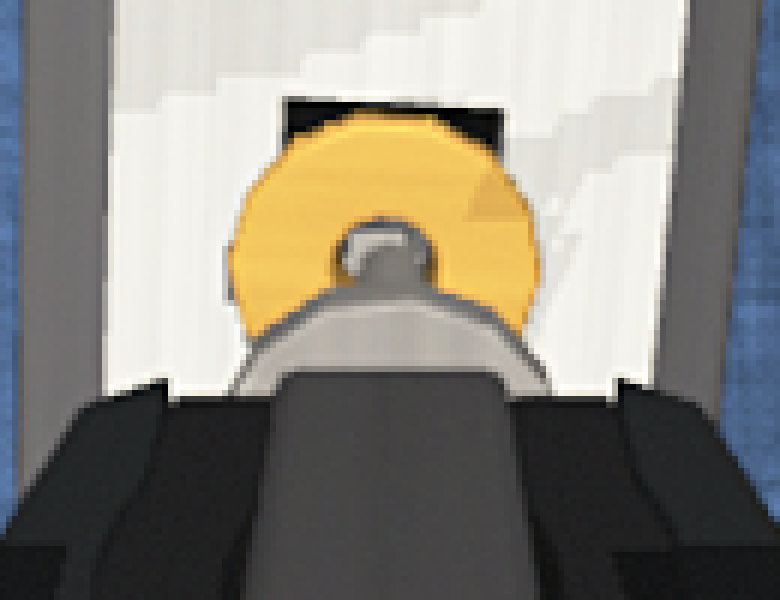

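View pics/s3.png

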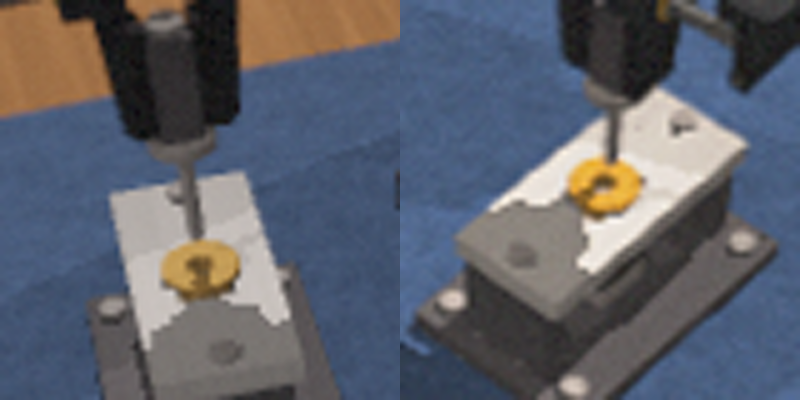

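```bash
python3 - <<'E'
from h import *
st=get_state()
Rm=R.from_quat(st['eef_rot']).as_matrix()
tz=st['tool_pos'][2]-.0792
t=onz("wrist",(170+281/6,260+396/6),tz,st); b=onz("wrist",(170+265/6,260+385.5/6),.076,st)
e=onz("wrist",(170+248/6,260+396/6),tz,st)
print(tz,t,b,"tool",Rm.T@(b-t), "edge",Rm.T@(e-t), "tip rel tcp",Rm.T@(t-st['tool_pos']))
im=cv2.imread("pics/w3.png");h=cv2.cvtColor(im,cv2.COLOR_BGR2HSV)
m=cv2.inRange(h,(15,120,80),(32,255,255));m[:170]=0;m[225:]=0;m[:,:285]=0;m[:,365:]=0
pts=[]
for col in range(300,350):
    k=np.where(m[:,col])[0]
    if len(k): pts.append((col,k.min()-.5))
for row in range(195,222):
    k=np.where(m[row])[0]
    if len(k): pts+= [(k.min()-.5,row),(k.max()+.5,row)]
pts=np.array(pts,np.float32)
W=np.array([onz("wrist",(p[1],p[0]),.076,st)[:2] for p in pts])
from scipy.optimize import least_squares
f=least_squares(lambda v:np.hypot(*(W-v[:2]).T)-v[2],[.55,.142,.017],loss='soft_l1',f_scale=.0005);print("circle",f.x)
print("tool",Rm.T@(np.array([*f.x[:2],.076])-t))
E
```

```text
0.0865367940816948 [0.55069634 0.14278077 0.08653679] [0.54961908 0.14115387 0.076     ] tool [-0.00163316 -0.00109094  0.01053442] edge [ 3.49178503e-03 -3.10459359e-06  1.54806248e-06] tip rel tcp [ 0.00011478 -0.00088654  0.0791988 ]
circle [0.5493644  0.14192723 0.0162364 ]
tool [-0.00086018 -0.00134675  0.01053437]
```

Emit:
jog_arm:
  rows:
    - [[-0.0016,-0.0015,0.003],0]
    - [[-0.0016,-0.0015,0.006],0]
    - [[-0.0016,-0.0015,0.009],0]
    - [[-0.0016,-0.0015,0.0105],0]
    - [[-0.0016,-0.0015,0.0105],0]
    - [[-0.0016,-0.0015,0.0105],0]

```text
clock: 6.47
tool_pos: [0.5497, 0.1415, 0.157]
eef_rot: [0.707, 0.707, -0.0, -0.0]
contact_force: [0.5, -0.1, -0.8]
opening: 0.196
```

Emit:
jog_arm:
  rows:
    - [[0,0,0.0013],0]
    - [[0,0,0.0026],0]
    - [[0,0,0.0026],0]
    - [[0,0,0.0026],0]

```text
clock: 6.8
tool_pos: [0.5498, 0.1415, 0.1551]
eef_rot: [0.707, 0.707, 0.0, 0.0]
contact_force: [-0.1, -0.3, -0.6]
opening: 0.202
```

Emit:
jog_arm:
  rows:
    - [[0,0,0.0013],0]
    - [[0,0,0.0013],0]
    - [[0,0,0.0013],0]

```text
clock: 7.05
tool_pos: [0.5499, 0.1414, 0.1541]
eef_rot: [0.707, 0.707, 0.0, 0.0]
contact_force: [0.1, -0.1, -1.8]
opening: 0.199
```

Emit:
jog_arm:
  rows:
    - [[0,0,0.0013],0]
    - [[0,0,0.0013],0]
    - [[0,0,0.0013],0]

```text
clock: 7.3
tool_pos: [0.5499, 0.1415, 0.1532]
eef_rot: [0.707, 0.707, 0.0, 0.0]
contact_force: [0.9, -0.5, -1.1]
opening: 0.2
```

Emit:
jog_arm:
  rows:
    - [[0,0,0.0013],0]
    - [[0,0,0.002],0]
    - [[0,0,0.002],0]
    - [[0,0,0.002],0]

```text
clock: 7.63
tool_pos: [0.5499, 0.1414, 0.1516]
eef_rot: [0.707, 0.707, 0.0, 0.0]
contact_force: [1.0, 0.7, -2.6]
opening: 0.201
```

Emit:
jog_arm:
  rows:
    - [[0,0,0.0013],0]
    - [[0,0,0.002],0]
    - [[0,0,0.002],0]
    - [[0,0,0.002],0]

```text
clock: 7.97
tool_pos: [0.5498, 0.1414, 0.1501]
eef_rot: [0.707, 0.707, -0.0, 0.0]
contact_force: [-0.0, -0.2, -2.2]
opening: 0.201
```

```bash
python3 - <<'E'
from h import *
st=get_state();print(st['tool_pos'],st['contact_force'],st['moment'])
im=snapshot("wrist")[...,::-1]
a=cv2.resize(im[180:260,260:390],(780,480),interpolation=cv2.INTER_NEAREST);cv2.imwrite("pics/w4z.png",a)
s=snapshot("side")[...,::-1];b=cv2.resize(s[90:170,230:310],(500,500),interpolation=cv2.INTER_CUBIC);
c=snapshot("scene")[...,::-1];cc=cv2.resize(c[120:190,310:380],(500,500),interpolation=cv2.INTER_CUBIC)
cv2.imwrite("pics/s4.png",cv2.resize(np.hstack([b,cc]),(800,400)))
E
```

```text
[0.54983522 0.14143284 0.15010872] [-0.02917138 -0.23539141 -2.22079868] [-0.18273382 -0.19492167 -0.0208358 ]
```

View pics/w4z.png

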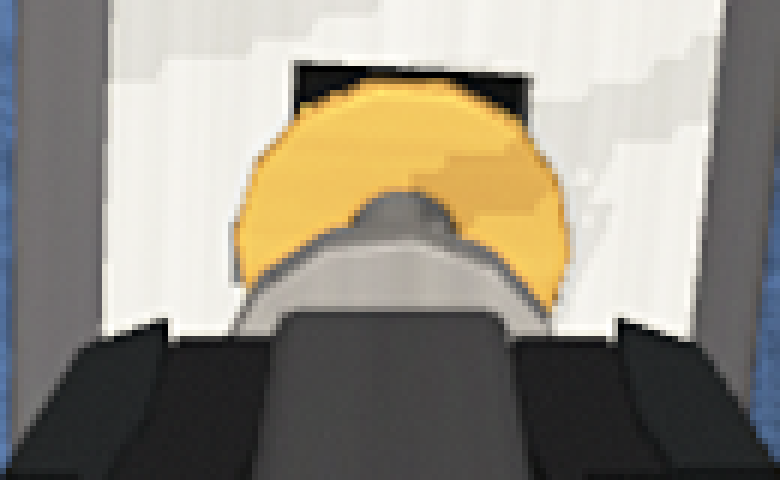

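View pics/s4.png

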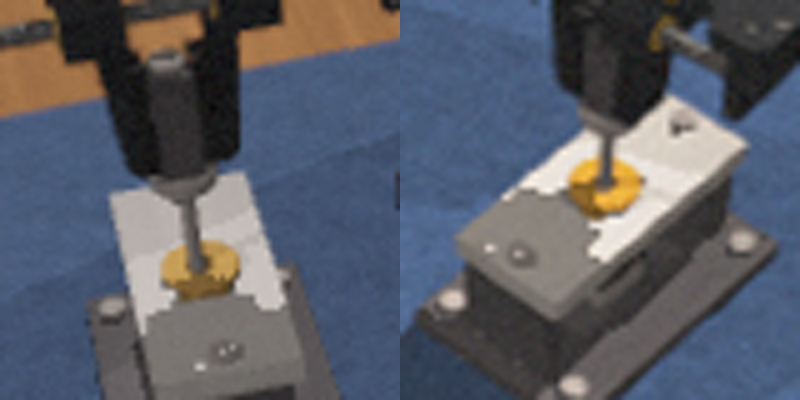

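The shank is in the bore, about 5 mm below the flange top, with no contact force yet. I'll keep pressing.

Emit:
jog_arm:
  rows:
    - [[0,0,0.0007],0]
    - [[0,0,0.0014],0]
    - [[0,0,0.002],0]
    - [[0,0,0.002],0]
    - [[0,0,0.002],0]

```text
clock: 8.53
tool_pos: [0.5499, 0.1414, 0.1486]
eef_rot: [0.707, 0.707, 0.0, 0.0]
contact_force: [1.1, -0.8, -1.2]
opening: 0.203
```

Emit:
jog_arm:
  rows:
    - [[0,0,0.0007],0]
    - [[0,0,0.0014],0]
    - [[0,0,0.002],0]
    - [[0,0,0.002],0]
    - [[0,0,0.002],0]

```text
clock: 8.95
tool_pos: [0.5499, 0.1415, 0.1474]
eef_rot: [0.707, 0.707, 0.0, 0.0]
contact_force: [0.3, -1.2, 0.6]
opening: 0.204
```

Emit:
jog_arm:
  rows:
    - [[0,0,0.0007],0]
    - [[0,0,0.0014],0]
    - [[0,0,0.002],0]
    - [[0,0,0.002],0]
    - [[0,0,0.002],0]

```text
clock: 9.37
tool_pos: [0.5499, 0.1415, 0.1462]
eef_rot: [0.707, 0.707, 0.0, 0.0]
contact_force: [0.3, -0.6, 4.8]
opening: 0.205
```

Emit:
jog_arm:
  rows:
    - [[0,0,0.0007],0]
    - [[0,0,0.0014],0]
    - [[0,0,0.002],0]
    - [[0,0,0.002],0]
    - [[0,0,0.002],0]

```text
clock: 9.78
tool_pos: [0.5499, 0.1415, 0.1447]
eef_rot: [0.707, 0.707, 0.0, 0.0]
contact_force: [-1.1, -0.3, 5.5]
opening: 0.198
```

Emit:
jog_arm:
  rows:
    - [[0,0,0.0007],0]
    - [[0,0,0.0014],0]
    - [[0,0,0.0021],0]
    - [[0,0,0.0028],0]
    - [[0,0,0.0035],0]
    - [[0,0,0.004],0]
    - [[0,0,0.004],0]

```text
clock: 10.37
tool_pos: [0.5499, 0.1416, 0.1417]
eef_rot: [0.707, 0.707, 0.0, 0.0]
contact_force: [0.2, -1.2, 5.0]
opening: 0.201
```

Emit:
jog_arm:
  rows:
    - [[0,0,0.0007],0]
    - [[0,0,0.0014],0]
    - [[0,0,0.0021],0]
    - [[0,0,0.0028],0]
    - [[0,0,0.0035],0]
    - [[0,0,0.004],0]
    - [[0,0,0.004],0]

```text
clock: 10.95
tool_pos: [0.55, 0.1415, 0.1388]
eef_rot: [0.707, 0.707, 0.0, 0.0]
contact_force: [-0.6, -1.5, 5.4]
opening: 0.202
```

Emit:
jog_arm:
  rows:
    - [[0,0,0.0007],0]
    - [[0,0,0.0014],0]
    - [[0,0,0.0021],0]
    - [[0,0,0.0027],0]
    - [[0,0,0.0027],0]
    - [[0,0,0.0027],0]

```text
clock: 11.45
tool_pos: [0.55, 0.1415, 0.1367]
eef_rot: [0.708, 0.707, 0.0, 0.0]
contact_force: [-0.2, -1.2, 4.4]
opening: 0.196
```

```bash
python3 - <<'E'
from h import *
st=get_state();print(st['tool_pos'],st['contact_force'],st['moment'])
im=snapshot("wrist")[...,::-1]
a=cv2.resize(im[180:260,260:390],(780,480),interpolation=cv2.INTER_NEAREST)
s=snapshot("side")[...,::-1];b=cv2.resize(s[90:170,230:310],(480,480),interpolation=cv2.INTER_CUBIC);
cv2.imwrite("pics/s5.png",cv2.resize(np.hstack([b,a]),(800,304)))
E
```

```text
[0.54999549 0.14149368 0.13673851] [-0.20047584 -1.17781424  4.37802113] [-0.3338188   0.04994283 -0.02554203]
```

View pics/s5.png

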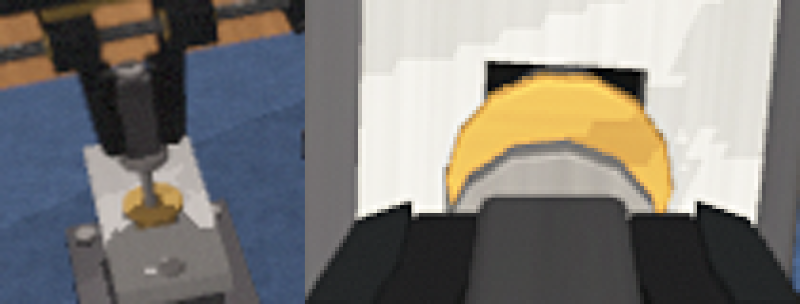

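Emit:
jog_arm:
  rows:
    - [[0,0,0.0007],0]
    - [[0,0,0.0014],0]
    - [[0,0,0.0014],0]
    - [[0,0,0.0014],0]

```text
clock: 11.88
tool_pos: [0.55, 0.1415, 0.1357]
eef_rot: [0.707, 0.707, 0.0, 0.0]
contact_force: [-0.0, -1.8, 5.8]
opening: 0.2
```

Emit:
jog_arm:
  rows:
    - [[0,0,0.0007],0]
    - [[0,0,0.0014],0]
    - [[0,0,0.0014],0]
    - [[0,0,0.0014],0]

```text
clock: 12.22
tool_pos: [0.55, 0.1415, 0.1346]
eef_rot: [0.707, 0.707, 0.0, 0.0]
contact_force: [0.4, -1.7, 5.9]
opening: 0.2
```

Emit:
jog_arm:
  rows:
    - [[0,0,0.0007],0]
    - [[0,0,0.0007],0]
    - [[0,0,0.0007],0]

```text
clock: 12.47
tool_pos: [0.55, 0.1415, 0.1341]
eef_rot: [0.708, 0.707, 0.0, 0.0]
contact_force: [0.2, -0.8, 5.7]
opening: 0.203
```

Emit:
jog_arm:
  rows:
    - [[0,0,0.0007],0]
    - [[0,0,0.0007],0]
    - [[0,0,0.0007],0]

```text
clock: 12.72
tool_pos: [0.55, 0.1415, 0.1336]
eef_rot: [0.708, 0.707, 0.0, 0.0]
contact_force: [-0.7, -1.5, 6.2]
opening: 0.199
```

The shank is well inside the bore and centred, with a steady push of about 6–7 N.

Emit:
jog_arm:
  rows:
    - [[0,0,0.0007],0]
    - [[0,0,0.0013],0]
    - [[0,0,0.0013],0]
    - [[0,0,0.0013],0]

```text
clock: 13.05
tool_pos: [0.55, 0.1415, 0.1326]
eef_rot: [0.708, 0.707, 0.0, 0.0]
contact_force: [-0.6, -1.6, 5.0]
opening: 0.201
```

Emit:
jog_arm:
  rows:
    - [[0,0,0.0007],0]
    - [[0,0,0.0013],0]
    - [[0,0,0.0013],0]
    - [[0,0,0.0013],0]

```text
clock: 13.38
tool_pos: [0.55, 0.1415, 0.1317]
eef_rot: [0.707, 0.707, 0.0, 0.0]
contact_force: [0.1, -1.0, 5.0]
opening: 0.202
```

Emit:
jog_arm:
  rows:
    - [[0,0,0.0007],0]
    - [[0,0,0.0007],0]
    - [[0,0,0.0007],0]

```text
clock: 13.63
tool_pos: [0.55, 0.1415, 0.1311]
eef_rot: [0.708, 0.707, 0.0, 0.0]
contact_force: [-0.5, -1.0, 6.0]
opening: 0.201
```

Emit:
jog_arm:
  rows:
    - [[0,0,0.0007],0]
    - [[0,0,0.0007],0]
    - [[0,0,0.0007],0]

```text
clock: 13.88
tool_pos: [0.55, 0.1415, 0.1306]
eef_rot: [0.708, 0.707, 0.0, 0.0]
contact_force: [-0.3, -1.6, 4.9]
opening: 0.201
```

Emit:
jog_arm:
  rows:
    - [[0,0,0.0007],0]
    - [[0,0,0.0007],0]
    - [[0,0,0.0007],0]

```text
clock: 14.13
tool_pos: [0.55, 0.1415, 0.1301]
eef_rot: [0.708, 0.707, 0.0, 0.0]
contact_force: [0.4, -0.5, 5.3]
opening: 0.202
```

Emit:
jog_arm:
  rows:
    - [[0,0,0.0007],0]
    - [[0,0,0.0007],0]
    - [[0,0,0.0007],0]

```text
clock: 14.38
tool_pos: [0.55, 0.1415, 0.1296]
eef_rot: [0.708, 0.707, 0.0, 0.0]
contact_force: [0.0, -1.7, 5.2]
opening: 0.197
```

Emit:
jog_arm:
  rows:
    - [[0,0,0.0007],0]
    - [[0,0,0.0007],0]
    - [[0,0,0.0007],0]

```text
clock: 14.63
tool_pos: [0.5501, 0.1415, 0.1293]
eef_rot: [0.707, 0.707, 0.0, 0.0]
contact_force: [-0.4, -0.3, 7.7]
opening: 0.199
```

Emit:
jog_arm:
  rows:
    - [[0,0,0.0007],0]
    - [[0,0,0.0007],0]
    - [[0,0,0.0007],0]

```text
clock: 14.88
tool_pos: [0.5501, 0.1416, 0.1291]
eef_rot: [0.708, 0.707, 0.001, 0.0]
contact_force: [-0.5, -2.5, 11.2]
opening: 0.199
```

Emit:
jog_arm:
  rows:
    - [[0,0,0.0004],0]
    - [[0,0,0.0004],0]
    - [[0,0,0.0004],0]

```text
clock: 15.13
tool_pos: [0.5501, 0.1416, 0.1291]
eef_rot: [0.708, 0.707, 0.001, 0.0]
contact_force: [-1.6, -1.4, 12.9]
opening: 0.198
```

```bash
python3 - <<'E'
from h import *
st=get_state();print(st['tool_pos'],st['contact_force'],st['moment'])
im=snapshot("wrist")[...,::-1]
a=cv2.resize(im[180:260,260:390],(780,480),interpolation=cv2.INTER_NEAREST)
s=snapshot("side")[...,::-1];b=cv2.resize(s[100:200,230:310],(480,600),interpolation=cv2.INTER_CUBIC);
cv2.imwrite("pics/s6.png",b)
E
```

```text
[0.55014666 0.14159074 0.12909512] [-1.62273947 -1.37269894 12.85942199] [-0.41490289  0.43272373 -0.04355897]
```

View pics/s6.png

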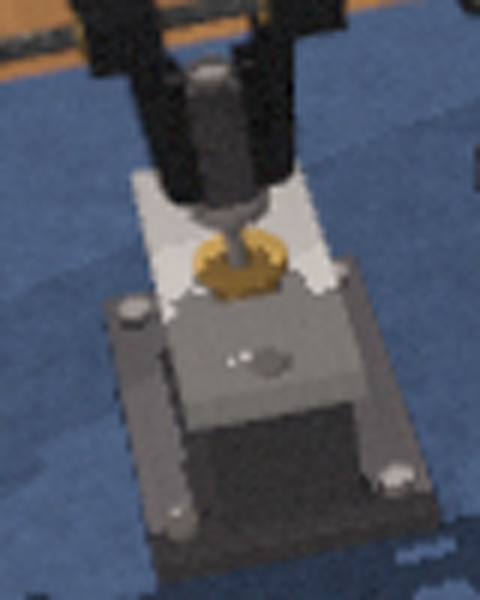

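The pin has landed. Force is rising while z is stalled at 0.1291, about 18 mm of travel from first contact. Next I retract and return the punch.

Emit:
jog_arm:
  rows:
    - [[0,0,-0.005],0]
    - [[0,0,-0.015],0]
    - [[0,0,-0.035],0]
    - [[0,0,-0.06],0]
    - [[0,0,-0.09],0]
    - [[0,0,-0.115],0]
    - [[0,0,-0.12],0]
    - [[0,0,-0.12],0]

```text
clock: 15.9
tool_pos: [0.5501, 0.1421, 0.2186]
eef_rot: [0.707, 0.707, 0.001, 0.0]
contact_force: [-1.3, 0.5, -2.8]
opening: 0.197
```

```bash
python3 - <<'E'
from h import *
st=get_state();print(st['tool_pos'],st['contact_force'],st['moment'])
im=snapshot("wrist")[...,::-1]
a=cv2.resize(im[170:270,260:390],(780,600),interpolation=cv2.INTER_NEAREST)
cv2.imwrite("pics/w7.png",a)
E
```

```text
[0.55011702 0.14212689 0.21860771] [-1.25605381  0.45973275 -2.79102769] [-0.03725006  0.02880326  0.0447909 ]
```

View pics/w7.png

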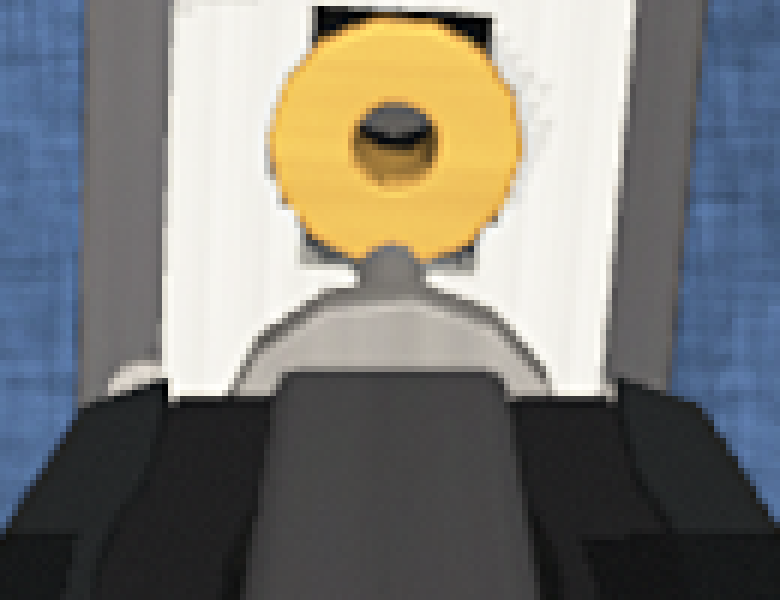

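The picture shows the pin's top deep in the bore, below the brass wall with a dark gap, so it is out of the bush. Now I return to the block.

Emit:
jog_arm:
  rows:
    - [[-0.02,0,0],0]
    - [[-0.06,-0.001,0],-0.02]
    - [[-0.11,-0.002,0],-0.05]
    - [[-0.16,-0.003,0],-0.09]
    - [[-0.21,-0.004,0],-0.12]
    - [[-0.26,-0.005,0],-0.134]
    - [[-0.31,-0.006,0],-0.134]
    - [[-0.36,-0.006,0],-0.134]
    - [[-0.381,-0.006,0],-0.134]
    - [[-0.381,-0.006,0],-0.134]
    - [[-0.381,-0.006,0],-0.134]
    - [[-0.381,-0.006,0],-0.134]
    - [[-0.381,-0.006,0],-0.134]

```text
clock: 17.03
tool_pos: [0.5449, -0.1418, 0.217]
eef_rot: [0.605, 0.796, 0.0, -0.001]
contact_force: [0.0, -0.0, -1.7]
opening: 0.2
```

Emit:
jog_arm:
  rows:
    - [[0,0,0.03],0]
    - [[0,0,0.06],0]
    - [[0,0,0.08],0]
    - [[0,0,0.09],0]
    - [[0,0,0.09],0]
    - [[0,0,0.09],0]
    - [[0,0,0.09],0]

```text
clock: 17.62
tool_pos: [0.5459, -0.1437, 0.151]
eef_rot: [0.606, 0.795, 0.001, 0.001]
contact_force: [-0.6, 0.2, -1.2]
opening: 0.202
```

```bash
python3 - <<'E'
from h import *
st=get_state();print(st['tool_pos'],st['eef_rot'],st['contact_force'])
im=snapshot("wrist")[...,::-1]
a=cv2.resize(im[170:270,260:390],(780,600),interpolation=cv2.INTER_NEAREST)
cv2.imwrite("pics/w8.png",a)
s=snapshot("side")[...,::-1];b=cv2.resize(s[200:300,260:360],(400,400),interpolation=cv2.INTER_CUBIC)
c=snapshot("scene")[...,::-1];c=cv2.resize(c[180:280,220:320],(400,400),interpolation=cv2.INTER_CUBIC)
cv2.imwrite("pics/s8.png",np.hstack([b,c]))
E
```

```text
[ 0.54586213 -0.14371542  0.15103335] [6.06345512e-01 7.95200750e-01 5.54547463e-04 7.61147845e-04] [-0.5584008   0.15219443 -1.15067107]
```

View pics/w8.png

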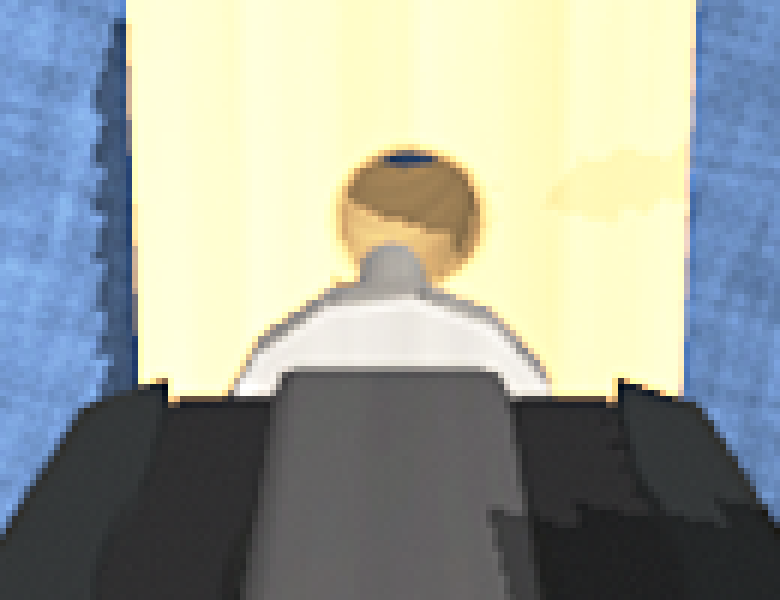

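View pics/s8.png

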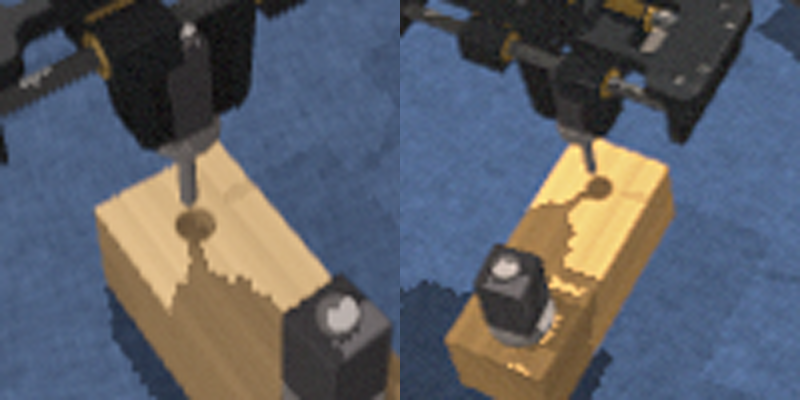

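```bash
python3 - <<'E'
from h import *
st=get_state();Rm=R.from_quat(st['eef_rot']).as_matrix()
t=onz("wrist",(170+279/6,260+393/6),st['tool_pos'][2]-.0792,st); b=onz("wrist",(170+217/6,260+411/6),.055,st)
print(t,b,"tool",Rm.T@(b-t))
E
```

```text
[ 0.5446857  -0.14381227  0.07187388] [ 0.54619685 -0.14172979  0.055     ] tool [0.00162333 0.00197707 0.01687614]
```

Emit:
jog_arm:
  rows:
    - [[0.002,0.0023,0],0]
    - [[0.002,0.0023,0.008],0]
    - [[0.002,0.0023,0.02],0]
    - [[0.002,0.0023,0.035],0]
    - [[0.002,0.0023,0.05],0]
    - [[0.002,0.0023,0.063],0]
    - [[0.002,0.0023,0.072],0]
    - [[0.002,0.0023,0.075],0]
    - [[0.002,0.0023,0.075],0]
    - [[0.002,0.0023,0.075],0]

```text
clock: 18.6
tool_pos: [0.5464, -0.1423, 0.0938]
eef_rot: [0.607, 0.795, 0.0, 0.0]
contact_force: [-0.4, 0.3, -1.3]
opening: 0.204
```

Emit:
jog_arm:
  rows:
    - [[0,0,0.002],0]
    - [[0,0,0.004],0]
    - [[0,0,0.004],0]
    - [[0,0,0.004],0]

```text
clock: 18.93
tool_pos: [0.5464, -0.1424, 0.091]
eef_rot: [0.607, 0.795, 0.0, 0.0]
contact_force: [-0.2, 1.1, -1.6]
opening: 0.201
```

Emit:
jog_arm:
  rows:
    - [[0,0,0.0015],0]
    - [[0,0,0.002],0]
    - [[0,0,0.002],0]
    - [[0,0,0.002],0]

```text
clock: 19.27
tool_pos: [0.5463, -0.1423, 0.0894]
eef_rot: [0.607, 0.795, 0.0, 0.0]
contact_force: [0.0, 0.2, -1.5]
opening: 0.203
```

Emit:
jog_arm:
  rows:
    - [[0,0,0.0007],0]
    - [[0,0,0.0007],0]
    - [[0,0,0.0007],0]

```text
clock: 19.52
tool_pos: [0.5463, -0.1423, 0.0892]
eef_rot: [0.607, 0.795, 0.0, 0.0]
contact_force: [-1.1, 0.9, 3.7]
opening: 0.202
```

Emit:
jog_arm:
  rows:
    - [[0,0,0.0007],0]
    - [[0,0,0.0007],0]
    - [[0,0,0.0007],0]

```text
clock: 19.77
tool_pos: [0.5464, -0.1424, 0.0891]
eef_rot: [0.607, 0.795, 0.0, 0.0]
contact_force: [-2.0, 0.7, 8.4]
opening: 0.203
```

Seated at the same height as before. I'll relax and let go.

Emit:
jog_arm:
  rows:
    - [[0,0,-0.0009],0]
    - [[0,0,-0.0009],0]
    - [[0,0,-0.0009],0]

```text
clock: 20.02
tool_pos: [0.5464, -0.1423, 0.0892]
eef_rot: [0.607, 0.795, 0.0, 0.0]
contact_force: [-0.6, -0.9, 4.5]
opening: 0.2
```

Emit:
jog_arm:
  rows:
    - [[0,0,0],0]
    - [[0,0,0],0]
    - [[0,0,0],0]
    - [[0,0,0],0]
    - [[0,0,0],0]
    - [[0,0,0],0]
  gripper: 60

```text
clock: 20.52
tool_pos: [0.5463, -0.1423, 0.0889]
eef_rot: [0.607, 0.795, 0.0, -0.0]
contact_force: [0.6, -0.1, 0.3]
opening: 0.633
```

Emit:
jog_arm:
  rows:
    - [[0,0,-0.02],0]
    - [[0,0,-0.05],0]
    - [[0,0,-0.09],0]
    - [[0,0,-0.14],0]
    - [[0,0,-0.19],0]
    - [[0,0,-0.23],0]
    - [[0,0,-0.23],0]
    - [[0,0,-0.23],0]
    - [[0,0,-0.23],0]
    - [[0,0,-0.23],0]

```text
clock: 21.35
tool_pos: [0.5452, -0.1423, 0.2601]
eef_rot: [0.607, 0.795, -0.001, -0.001]
contact_force: [-0.0, 0.4, -0.5]
opening: 0.683
```

```bash
python3 - <<'E'
from h import *
st=get_state();print(st['clock'],st['tool_pos'],st['contact_force'],st['opening'])
w=snapshot("wrist")[...,::-1];s=snapshot("side")[...,::-1];c=snapshot("scene")[...,::-1]
print(mark_of("punch_grip","wrist")[:1],mark_of("socket_a","wrist"))
cv2.imwrite("pics/f.png",np.vstack([np.hstack([cv2.resize(w[100:300,220:420],(400,400)),cv2.resize(s[200:350,250:400],(400,400))])]))
cv2.imwrite("pics/fs.png",s)
E
```

```text
21.35 [ 0.54522979 -0.14228503  0.26005433] [-0.01161214  0.36633771 -0.52164093] 0.6833460898723991
[{'pixel': [181.2, 331.8], 'p': 0.91}] [{'pixel': [175.4, 325.8], 'p': 0.96}, {'pixel': [262.7, 329.8], 'p': 0.58}, {'pixel': [277.2, 328.5], 'p': 0.36}]
```

View pics/f.png

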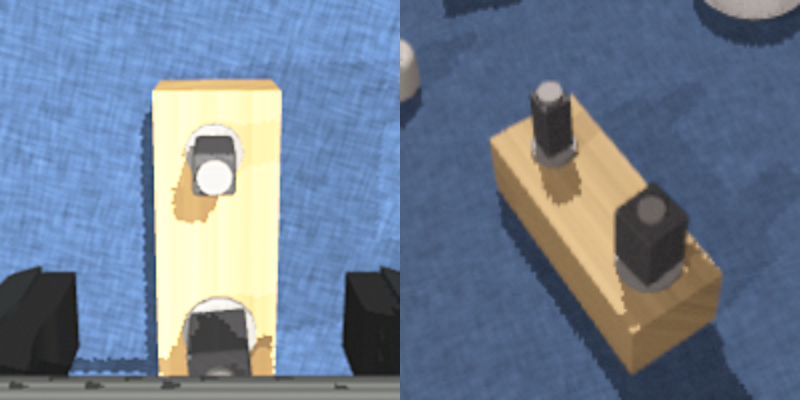

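View pics/fs.png

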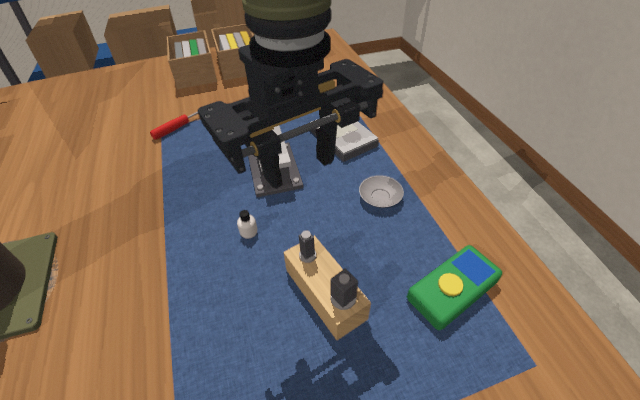

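The thin punch stands upright with its collar on the block. The thick punch and the bystanders are where they were, and the gripper is clear.

```bash
python3 -c "
from plant import *
print(workorder.finish_job())"
```

```text
the job is handed in; nothing more can be done
None
```

I pushed the pin down until its head landed on the pad, put the thin punch back upright in its own socket, and handed the job in at about 21 s of the 67 s allowed.

- **Finding the bore:** I lined the punch up using the wrist camera, and it went in without touching the flange. It met the pin about 8 mm below the flange top.
- **Driving the pin:** It moved at about 7 N on the pin over roughly 18 mm. I stopped when the arm stalled at z = 0.1291 and the force climbed. The highest reading was about 13 N at the wrist, or roughly 14 N on the pin with the punch's weight added, well below 30 N.
- **Pin check:** A picture taken after pulling out shows the pin's top below the bush wall with a gap, about 26 mm under the flange top (the expected range was 22 to 30 mm). I could not see the head on the pad directly; the landing is judged from the hard stop, the travel and that picture.
- **Punch check:** It seated at the same height it was picked up from (0.0891 against 0.0892), so it did not slip in the grip. The final pictures show it upright with its collar on the block, and the gripper open and clear.
- **Everything else:** The thick punch is still in its socket, and the dish and bottle look undisturbed. The disk drive is partly hidden by the gripper in the last side picture. I did not measure the bystanders.

No check failed. The wrist camera was about 1 mm off sideways, which I corrected by measuring the punch tip against the bush and the socket.

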